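Find the perished buffer with a spring-pin gauge

ROBOT

A 7-joint arm with a two-finger parallel gripper is mounted at the origin on the work surface. World frame = base frame: x ahead of the robot, y to its left, z up, the work surface at z = 0. Lengths are in m, angles in rad, forces in N, time in s.
With the tool pointing down it reaches from about 0.425 to 0.925 m from the base axis. Payload 6.8 kg.
Tool frame: the origin (TCP) lies between the finger pads; the fingertips stand 11 mm ahead of it and the grasp point (between the pads) lies 8 mm behind it; z points along the fingers, y is the line along which they close (so a half turn about z gives the same grasp; the last joint's range is limited). The gripper opens to 85 mm and grips with 20 to 120 N. Pads are 22 mm wide; open, the fingers measure 114 mm over their backs; the gripper's body (76 mm by 85 mm) begins 54 mm behind the grasp point. The pads swing forward as they close: fully open they stand 13 mm farther back than shut.
Start: joints at [-1.395, 0.477, 0.022, 1.555, -0.011, 1.109, -0.083], TCP at [0.189, 0.648, 0.242] pointing down, gripper open.
Joint ranges: [-2.96, 2.96], [-0.34, 2.1], [-1.41, 1.46], [0.24, 2.44], [-1.37, 4.51], [0.17, 1.92], [-2.96, 2.96]. Speed limits (rad/s): [2.39, 2.39, 3.14, 3.14, 3.14, 3.14, 3.14].

INTERFACE

Orientations are given as a rotation vector (axis times angle).
In Python, from bench import r gives the robot as it stands.
- The arm moves only by the tool send_rows, never from a script. Its argument "deltas" is a list of rows, each an object of numbers: "dx", "dy", "dz": the shift along the world's x, y, z in mm; "rx", "ry", "rz": the turn, a rotation vector about the world's x, y, z in degrees. A call has 1 to 5 rows; each row is the pose to reach, as a shift and turn from the pose commanded when the call began; what a row does not reach only later rows make up. A row lasts 1/12 s, in which the tool goes at most 41.7 mm and 7.16 degrees, less where a joint would pass 70% of its speed; a pose out of reach is approached as far as the arm can. A call with a gripper value outside its range is refused whole. "jaw" is the finger opening in mm, from 0 to 85.4, set as the call begins (left out, the last holds). The fingers move at their own pace and stop on an object; "newtons" is the grip in N (left out, the last holds). Time passes only in rows, so rows that repeat a pose let the fingers close. It gives the time, the measured TCP pose, the force, the opening and the grip force at its end, in the units of the state.
- r.get_obs(): the state, without advancing time (a new reading comes with each control period).
- r.grab_frame(name): name is "scene" or "top" or "wrist"; returns a dict with "frame" (420x560x3 uint8, blue, green, red), "z_map" (420x560 float32, m along the optical axis (not along the pixel's ray), 0 where there is no reading), "vertical_fov" (degrees; the focal length in pixels is half the picture's height over the tangent of half this angle, whatever the lens; pixels are square), "cx", "cy" (the principal point, pixels), "xyz" and "orientation" of the camera in the world. Camera axes: x right, y down, z forward; pixel columns grow to the right and rows downward; lengths in m; the calibration is good to about 2 mm. A picture is of the moment at which its call begins.
- r.hand_in(): hands the job in; it is judged then, once.
The state is a dict: "clock": time; "joints": joint angles; "qvel": joint speeds; "tau": joint torques, N m; "tcp_pos": TCP position; "orientation": TCP orientation; "contact_force": force on the tool from outside, world axes, zero at the start; "moment": the same for the moment, N m; "grip_width": finger opening in m; "gripper_force": force on a finger pad.
Only numpy, scipy, OpenCV 4.12 (cv2) and the standard library are available. Lean on these libraries where they do the work, as an engineer would, in place of code of your own. Each camera call takes 0.05 s, during which the arm holds its last target. There are 200 camera calls.

TASK

One of the three red rubber buffers on the stations has gone soft. Take the spring-pin gauge from its stand and press its pin down onto the buffers with a steady push of about 8 N (held for half a second, never above 14 N) to find the one that sinks far deeper than the others; that one must have been gauged, not just inferred. Then leave the gauge standing in the parking socket in front of the soft buffer, fully home and let go, with the other loose things on the table left where they are.

Things in the scene. Friction and masses are not known exactly. Their poses are not given: they have to be found in the camera images.
- gauge_handle (a point): Loose spring-pin gauge (170 g), round, upright: yellow handle 30 mm in diameter, 60 mm tall; under it a steel nose 18 mm in diameter, 26 mm long, its end tapered; under that a brass pin. This point is on the axis half-way up the handle: 30 mm above the handle's underside, 72 mm above the pin's tip. z runs up the axis.
- pin: Brass pin of the gauge, 8 mm in diameter, reaching 16 mm out of the nose (tip 42 mm below the handle's underside). It slides up into the nose against a spring of about 2 N per mm, 12 mm travel. Origin at the middle of its tip, z up the gauge.
- stand: Fixed gauge stand, left or right on the table: black base 100 x 80 mm, 18 mm thick, with a white post 50 x 50 mm whose top is 70 mm above the origin (middle of the underside, at table height). The gauge stands in the post's 21 mm through hole, the handle's underside on the post's top.
- buffer_a: Red rubber buffer, 32 mm in diameter, 24 mm proud of a black cup on a fixed aluminium station 150 x 64 mm. Origin: middle of its top face, 64 to 74 mm above the table, z up. It sinks straight down (18 mm at most) and springs back: under 8 N a sound one sinks 1 to 2 mm, the perished one about 11 mm, and it then stays 3 to 4 mm low. All three look alike at first; any may be the perished one.
- socket_a (a point): Parking socket in front of buffer_a on the same station: a grey block 44 x 44 mm with a round hole 21 mm in diameter and over 50 mm deep, countersunk 2 mm. This point is at the middle of the hole's mouth, level with the block's top, 80 mm from the buffer's axis and 4 mm lower than the unpressed buffer's top.
- buffer_b: Red rubber buffer, 32 mm in diameter, 24 mm proud of a black cup on a fixed aluminium station 150 x 64 mm. Origin: middle of its top face, 64 to 74 mm above the table, z up. It sinks straight down (18 mm at most) and springs back: under 8 N a sound one sinks 1 to 2 mm, the perished one about 11 mm, and it then stays 3 to 4 mm low. All three look alike at first; any may be the perished one.
- socket_b (a point): Parking socket in front of buffer_b on the same station: a grey block 44 x 44 mm with a round hole 21 mm in diameter and over 50 mm deep, countersunk 2 mm. This point is at the middle of the hole's mouth, level with the block's top, 80 mm from the buffer's axis and 4 mm lower than the unpressed buffer's top.
- buffer_c: Red rubber buffer, 32 mm in diameter, 24 mm proud of a black cup on a fixed aluminium station 150 x 64 mm. Origin: middle of its top face, 64 to 74 mm above the table, z up. It sinks straight down (18 mm at most) and springs back: under 8 N a sound one sinks 1 to 2 mm, the perished one about 11 mm, and it then stays 3 to 4 mm low. All three look alike at first; any may be the perished one.
- socket_c (a point): Parking socket in front of buffer_c on the same station: a grey block 44 x 44 mm with a round hole 21 mm in diameter and over 50 mm deep, countersunk 2 mm. This point is at the middle of the hole's mouth, level with the block's top, 80 mm from the buffer's axis and 4 mm lower than the unpressed buffer's top.
- spare: Bystander: spare red rubber buffer, 32 mm in diameter, 29 mm tall, loose; origin under its middle.
- carriage: Bystander: aluminium rail carriage with green ends, 60 x 44 x 22 mm, loose; origin under its middle.
- driver: Bystander: screwdriver lying on the table, loose.
- threadlock: Bystander: small red bottle, 34 mm in diameter, 85 mm tall, loose; origin under its middle.
- shaft_collar: Bystander: steel ring 40 mm in diameter, 14 mm tall, loose; origin under its middle.
- sensor: Bystander: black sensor block 40 x 26 x 30 mm, loose; origin under its middle.
Not all that is in view belongs to the job. Of the things like the part that bears gauge_handle, leave any that is blue or purple; of the rest the smaller one is meant.

How it is judged:
By the outcome, as a careful person would: the job done as asked, in the order asked, and still so for the second after the job is handed in, with the robot touching nothing.
It also fails if it takes over 54 s, if anything falls off the work surface, if the arm or the gripper's body presses on something with over 40 N, if the wrist force passes 120 N, or if a joint passes its speed limit or range.

## Working session

There is one attempt and no reset: what is moved stays moved. The work goes in short steps, Python scripts to look and compute and a tool call to move; the robot and the scene stay as the last step left them, time stands still between calls to the robot, and variables do not carry over. Pictures are saved under pics/ and viewed, at most 10 in all, crops included, and the job is handed in when it is done.

Besides the shell and the picture viewer there is one more tool, called after "Request:" as name(argument=value, ...) on one line, values as JSON. send_rows: Moves the arm, as the interface text tells. Its arguments: {"type":"object","properties":{"deltas":{"type":"array","items":{"type":"object","properties":{"dx":{"type":"number"},"dy":{"type":"number"},"dz":{"type":"number"},"rx":{"type":"number"},"ry":{"type":"number"},"rz":{"type":"number"}}}},"jaw":{"type":"number"},"newtons":{"type":"number"}},"required":["deltas"]}

```bash
mkdir -p pics; ls; cat > h.py <<'E'
import numpy as np, cv2
from scipy.spatial.transform import Rotation as R
from bench import r
def grab(n):
    f=r.grab_frame(n); 
    np.savez('last_%s.npz'%n, **{k:np.array(v) for k,v in f.items()}); return f
def load(n): return dict(np.load('last_%s.npz'%n))
def rot(f):
    o=np.array(f['orientation'],float)
    return R.from_rotvec(o).as_matrix() if o.size==3 else o.reshape(3,3)
def ray(f,u,v):
    h=f['frame'].shape[0]; fl=h/2/np.tan(np.radians(float(f['vertical_fov']))/2)
    u=np.asarray(u,float);v=np.asarray(v,float)
    d=np.stack([(u-float(f['cx']))/fl,(v-float(f['cy']))/fl,np.ones_like(u)],-1)
    return d@rot(f).T
def onplane(f,u,v,z):
    d=ray(f,u,v);p=np.array(f['xyz'],float);return p+d*((z-p[2])/d[...,2])[...,None]
def cloud(f):
    v,u=np.mgrid[:f['frame'].shape[0],:f['frame'].shape[1]]
    return np.array(f['xyz'],float)+ray(f,u,v)*f['z_map'][...,None]
E
python3 - <<'E'
from h import *
for n in('scene','top','wrist'):
    f=grab(n); cv2.imwrite(f'pics/{n}0.png',f['frame']); print(n,f['xyz'],f['orientation'],f['vertical_fov'],f['cx'],f['cy'])
a,b=[cv2.imread(f'pics/{n}0.png') for n in('scene','top')]
print(r.get_obs())
E
```

```text
pics
scene [1.41591913 0.18273252 1.01395462] [-1.61592108 -1.95882876  0.79685109] 45.67114839944432 280.04699937637014 210.120410446237
top [0.41999325 0.00398312 1.28359723] [-2.1707729   2.17773641 -0.10797393] 48.51749822502924 275.2459875758233 208.57573522520704
wrist [0.11402319 0.67080783 0.37196586] [2.3040144  1.72889607 0.26576711] 68.83301345648587 273.00134219755915 208.96573434483545
{'clock': 0.15, 'joints': array([-1.39505578,  0.47764303,  0.02235465,  1.55617868, -0.01147716,
        1.1093158 , -0.08310173]), 'qvel': array([ 0.00094545, -0.00187033,  0.00095206, -0.00357547,  0.00050025,
        0.00030149, -0.00182273]), 'tau': array([ 2.64311748e-03, -5.96921682e+01,  1.60973053e+00, -2.81489217e+01,
        1.25592682e-02,  6.53714975e-03,  2.61172340e-05]), 'tcp_pos': array([0.18892497, 0.64757748, 0.2415465 ]), 'orientation': array([-4.44318987e-01, -3.10993501e+00,  2.22171184e-03]), 'contact_force': array([-0.21698177,  0.36308748,  0.38101334]), 'moment': array([ 0.0317365 , -0.02361836,  0.00342223]), 'gripper_force': 0.0, 'grip_width': 0.08568889883607417}
```

View pics/top0.png

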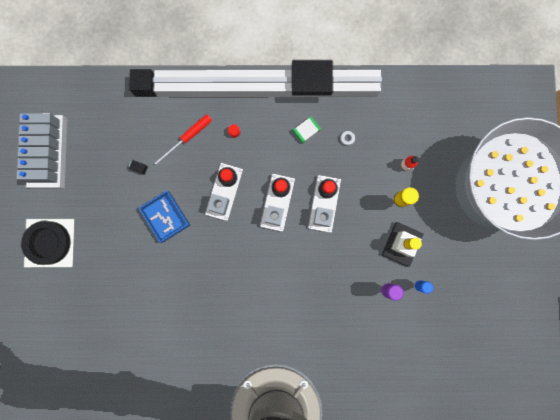

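View pics/scene0.png

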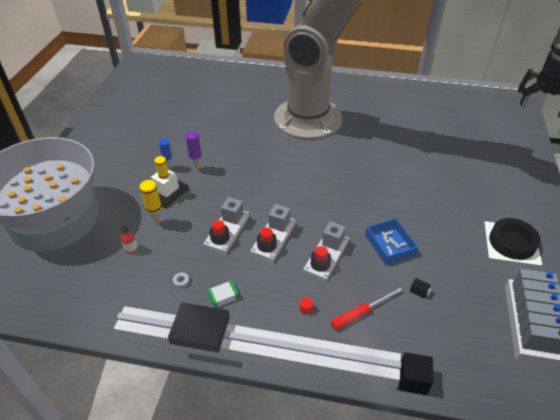

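Top view: candidates are the small yellow gauge in the stand at (414,243), a larger yellow one at (408,197), a purple one at (395,292) and a blue one at (426,287). I choose the smaller yellow one on the white post. The stations' buffers are at (227,176), (281,186) and (328,187), with sockets at (217,205), (274,216) and (322,216).

```bash
python3 - <<'E'
from h import *
f=load('top'); C=cloud(f); hsv=cv2.cvtColor(f['frame'],cv2.COLOR_BGR2HSV)
def blobs(m,name,mn=25):
    n,l,s,c=cv2.connectedComponentsWithStats(m.astype('uint8'))
    for i in range(1,n):
        if s[i,4]<mn: continue
        k=l==i; P=C[k]; P=P[P[:,2]>0.005]
        if len(P)<10: continue
        zt=np.percentile(P[:,2],90); k2=k&(abs(C[...,2]-zt)<.006); v,u=np.nonzero(k2)
        (cu,cv_),rad=cv2.minEnclosingCircle(np.stack([u,v],1).astype('float32'))
        q=onplane(f,np.array(u.mean()),np.array(v.mean()),zt)
        print(name,c[i].round(),s[i,4],'ztop',zt.round(4),'ctr',q.round(4),'n',len(u),'rad mm',(rad*(f['xyz'][2]-zt)/(210/np.tan(np.radians(f['vertical_fov']/2)))*1e3).round(1))
H,S,V=hsv[...,0].astype(int),hsv[...,1],hsv[...,2]
ok=(S>140)&(V>80)
roi=np.zeros(H.shape,bool); roi[100:320,80:450]=1
blobs(ok&roi&((H<8)|(H>172)),'red'); blobs(ok&roi&(H>20)&(H<35),'yel'); blobs(ok&roi&(H>95)&(H<165),'blu/pur')
# sockets: grey at z 55..75
k=roi&(C[...,2]>.055)&(C[...,2]<.072)&(S<80); k[:,:190]=0;k[:,350:]=0
blobs(k,'sock')
k=roi&(C[...,2]>.064)&(C[...,2]<.075)&(S<80)&(V>150); k[:,:370]=0
blobs(k,'post',20)
im=f['frame'][160:310,350:450]; a=cv2.resize(im,None,fx=4,fy=4,interpolation=cv2.INTER_CUBIC)
b=cv2.resize(f['frame'][155:240,195:350],None,fx=2.5,fy=2.5,interpolation=cv2.INTER_CUBIC)
o=np.zeros((600,800,3),'uint8');o[:600,:400]=a;o[:b.shape[0],400:400+b.shape[1]]=b;
g=cv2.imread('pics/scene0.png')[130:230,120:220]; o[230:600,405:775]=cv2.resize(g,(370,370))
cv2.imwrite('pics/crop1.png',o)
E
```

```text
red [196. 128.] 316 ztop 0.0272 ctr [0.766  0.2172 0.0272] n 208 rad mm 47.9
red [234. 130.] 124 ztop 0.0313 ctr [0.7588 0.1131 0.0313] n 88 rad mm 15.3
red [410. 162.] 91 ztop 0.0644 ctr [ 0.6616 -0.361   0.0644] n 37 rad mm 13.4
red [226. 175.] 140 ztop 0.0699 ctr [0.6275 0.1278 0.0699] n 102 rad mm 15.4
red [281. 185.] 140 ztop 0.0755 ctr [ 0.5976 -0.016   0.0755] n 103 rad mm 15.6
red [329. 187.] 143 ztop 0.0733 ctr [ 0.5941 -0.1431  0.0733] n 106 rad mm 15.3
yel [406. 197.] 354 ztop 0.1453 ctr [ 0.5603 -0.3322  0.1453] n 214 rad mm 21.0
yel [412. 243.] 161 ztop 0.132 ctr [ 0.4435 -0.3453  0.132 ] n 101 rad mm 15.0
blu/pur [163. 216.] 1165 ztop 0.0361 ctr [0.5193 0.3002 0.0361] n 188 rad mm 69.0
blu/pur [424. 286.] 178 ztop 0.104 ctr [ 0.3344 -0.3801  0.104 ] n 97 rad mm 15.2
blu/pur [390. 291.] 174 ztop 0.134 ctr [ 0.3253 -0.2894  0.134 ] n 92 rad mm 18.9
sock [218. 203.] 240 ztop 0.0661 ctr [0.5513 0.1506 0.0661] n 216 rad mm 29.8
sock [274. 215.] 222 ztop 0.0708 ctr [0.5204 0.0018 0.0708] n 206 rad mm 29.3
sock [324. 216.] 244 ztop 0.0696 ctr [ 0.5167 -0.1285  0.0696] n 219 rad mm 28.9
post [406. 244.] 204 ztop 0.0727 ctr [ 0.4419 -0.3389  0.0727] n 181 rad mm 34.5
```

View pics/crop1.png

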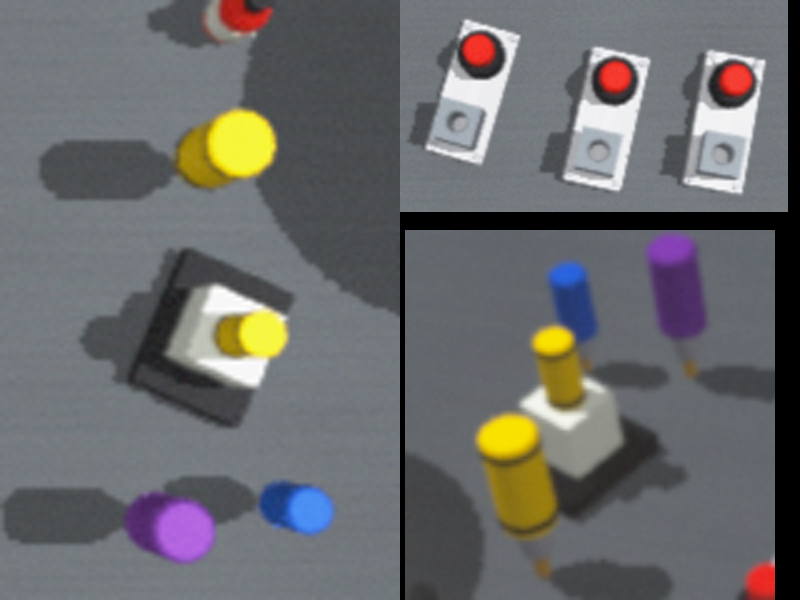

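Crop: the small yellow gauge is upright in the white post (crop (262,333)). The larger yellow, purple and blue ones stand outside the stand. The measured top height of 132 mm and radius of 15 mm match the target. Moving towards it now.

Request:
send_rows(deltas=[{"dx": 28,"dy": -26},{"dx": 56,"dy": -52},{"dx": 84,"dy": -78},{"dx": 112,"dy": -104},{"dx": 140,"dy": -130}])

```text
$.deltas[0]: bad value
```

Request:
send_rows(deltas=[{"dx": 24,"dy": -30},{"dx": 48,"dy": -60},{"dx": 72,"dy": -90},{"dx": 96,"dy": -120},{"dx": 120,"dy": -150}])

```text
$.deltas[0]: bad value
```

Request:
send_rows(deltas=[{"dx": 20,"dy": -34},{"dx": 40,"dy": -68},{"dx": 60,"dy": -102},{"dx": 80,"dy": -136},{"dx": 100,"dy": -170}])

```text
$.deltas[0]: bad value
```

Every key seems to be needed in each row.

Request:
send_rows(deltas=[{"dx": 28,"dy": -26,"dz": 0,"rx": 0,"ry": 0,"rz": 0},{"dx": 56,"dy": -52,"dz": 0,"rx": 0,"ry": 0,"rz": 0},{"dx": 84,"dy": -78,"dz": 0,"rx": 0,"ry": 0,"rz": 0},{"dx": 112,"dy": -104,"dz": 0,"rx": 0,"ry": 0,"rz": 0},{"dx": 140,"dy": -130,"dz": 0,"rx": 0,"ry": 0,"rz": 0}])

```text
clock: 0.57
tcp_pos: [0.33, 0.5165, 0.2421]
orientation: [-0.444, -3.11, 0.001]
contact_force: [-0.2, 0.1, 0.7]
grip_width: 0.0855
gripper_force: 0.0
```

Request:
send_rows(deltas=[{"dx": 24,"dy": -30,"dz": 0,"rx": 0,"ry": 0,"rz": 0},{"dx": 48,"dy": -60,"dz": 0,"rx": 0,"ry": 0,"rz": 0},{"dx": 72,"dy": -90,"dz": 0,"rx": 0,"ry": 0,"rz": 0},{"dx": 96,"dy": -120,"dz": 0,"rx": 0,"ry": 0,"rz": 0},{"dx": 120,"dy": -150,"dz": 0,"rx": 0,"ry": 0,"rz": 0}])

```text
clock: 0.98
tcp_pos: [0.4498, 0.3662, 0.2422]
orientation: [-0.444, -3.11, 0.0]
contact_force: [1.0, -0.3, 0.1]
grip_width: 0.0858
gripper_force: 0.0
```

Request:
send_rows(deltas=[{"dx": 20,"dy": -34,"dz": 0,"rx": 0,"ry": 0,"rz": 0},{"dx": 40,"dy": -68,"dz": 0,"rx": 0,"ry": 0,"rz": 0},{"dx": 60,"dy": -102,"dz": 0,"rx": 0,"ry": 0,"rz": 0},{"dx": 80,"dy": -136,"dz": 0,"rx": 0,"ry": 0,"rz": 0},{"dx": 100,"dy": -170,"dz": 0,"rx": 0,"ry": 0,"rz": 0}])

```text
clock: 1.4
tcp_pos: [0.5495, 0.1961, 0.2422]
orientation: [-0.444, -3.11, 0.0]
contact_force: [0.5, -0.1, -0.0]
grip_width: 0.0854
gripper_force: 0.0
```

```bash
python3 - <<'E'
from h import *
f=r.grab_frame('wrist'); np.savez('w1.npz',**{k:np.array(v) for k,v in f.items()}); print(f['xyz'],rot(f).round(3))
E
```

```text
[0.47463219 0.2192446  0.37280679] [[ 0.28   0.915  0.291]
 [ 0.96  -0.266 -0.086]
 [-0.001  0.304 -0.953]]
```

Request:
send_rows(deltas=[{"dx": 6,"dy": -38,"dz": 0,"rx": 0,"ry": 0,"rz": 0},{"dx": 12,"dy": -76,"dz": 0,"rx": 0,"ry": 0,"rz": 0},{"dx": 18,"dy": -114,"dz": 0,"rx": 0,"ry": 0,"rz": 0},{"dx": 24,"dy": -152,"dz": 0,"rx": 0,"ry": 0,"rz": 0},{"dx": 30,"dy": -190,"dz": 0,"rx": 0,"ry": 0,"rz": 0}])

```text
clock: 1.87
tcp_pos: [0.5788, 0.0065, 0.2422]
orientation: [-0.444, -3.11, -0.0]
contact_force: [0.4, 1.3, 0.5]
grip_width: 0.0851
gripper_force: 0.0
```

```bash
python3 - <<'E'
from h import *
f=r.grab_frame('wrist'); np.savez('w2.npz',**{k:np.array(v) for k,v in f.items()}); print(f['xyz'],r.get_obs()['joints'])
E
```

```text
[0.50392338 0.02952629 0.37278457] [-0.34431441  0.32510691  0.3022224   1.80690297 -0.10511449  1.02512903
  1.27420114]
```

Request:
send_rows(deltas=[{"dx": 0,"dy": -39,"dz": 0,"rx": 0,"ry": 0,"rz": 0},{"dx": 0,"dy": -78,"dz": 0,"rx": 0,"ry": 0,"rz": 0},{"dx": 0,"dy": -117,"dz": 0,"rx": 0,"ry": 0,"rz": 0},{"dx": 0,"dy": -156,"dz": 0,"rx": 0,"ry": 0,"rz": 0},{"dx": 0,"dy": -195,"dz": 0,"rx": 0,"ry": 0,"rz": 0}])

```text
clock: 2.33
tcp_pos: [0.5787, -0.1882, 0.2422]
orientation: [-0.444, -3.11, -0.0]
contact_force: [0.7, 0.1, -0.1]
grip_width: 0.0855
gripper_force: 0.0
```

```bash
python3 - <<'E'
from h import *
f=r.grab_frame('wrist'); np.savez('w3.npz',**{k:np.array(v) for k,v in f.items()}); print(f['xyz'],r.get_obs()['joints'])
E
```

```text
[ 0.50382963 -0.16516525  0.37277018] [-0.05528475  0.38233487  0.36943582  1.73851337 -0.14933775  1.04730908
  1.64129571]
```

Request:
send_rows(deltas=[{"dx": -20,"dy": -28,"dz": 0,"rx": 0,"ry": 0,"rz": 0},{"dx": -40,"dy": -56,"dz": 0,"rx": 0,"ry": 0,"rz": 0},{"dx": -60,"dy": -84,"dz": 0,"rx": 0,"ry": 0,"rz": 0},{"dx": -80,"dy": -112,"dz": 0,"rx": 0,"ry": 0,"rz": 0},{"dx": -100,"dy": -140,"dz": 0,"rx": 0,"ry": 0,"rz": 0}])

```text
clock: 2.8
tcp_pos: [0.4781, -0.3274, 0.2421]
orientation: [-0.444, -3.11, -0.0]
contact_force: [-0.1, -0.1, 0.1]
grip_width: 0.0855
gripper_force: 0.0
```

```bash
python3 - <<'E'
from h import *
f=r.grab_frame('wrist'); np.savez('w4.npz',**{k:np.array(v) for k,v in f.items()}); print(f['xyz'],r.get_obs()['joints'],r.get_obs()['tcp_pos'])
ims=[np.load(f'w{i}.npz')['frame'] for i in (1,2,3,4)]
o=np.vstack([np.hstack(ims[:2]),np.hstack(ims[2:])]); cv2.imwrite('pics/w.png',cv2.resize(o,(800,600),interpolation=cv2.INTER_AREA))
E
```

```text
[ 0.40320412 -0.30439923  0.37272307] [ 0.17010226  0.33447933  0.42544616  1.81362077 -0.15377612  1.02678867
  1.93225415] [ 0.47232653 -0.33479006  0.24262758]
```

View pics/w.png

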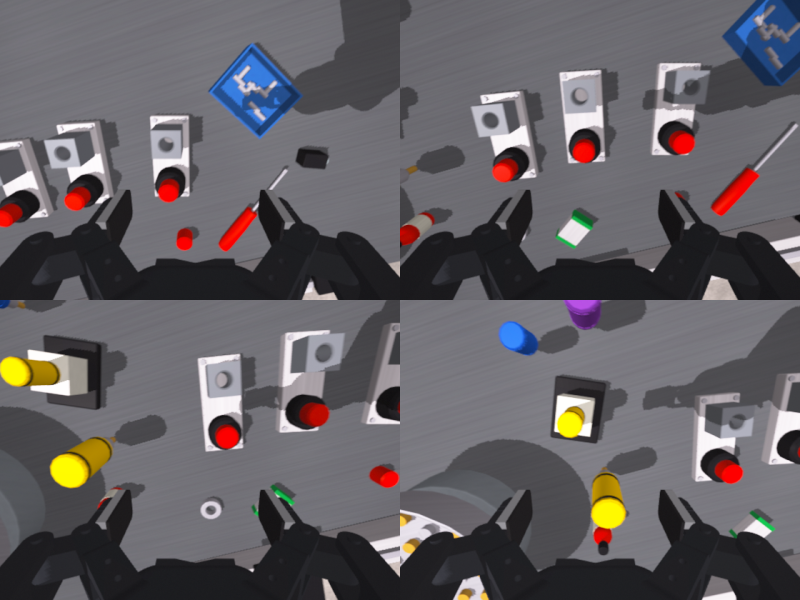

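The four wrist views show the three stations: top left has a at (168,188)/(167,145), top right b at (583,148)/(580,95), bottom left c at (226,434)/(222,380). The last one shows the small yellow gauge in its post at (571,422). Measuring these from close up.

```bash
cat > m.py <<'E'
from h import *
def meas(name,verbose=1):
    f=dict(np.load(name)); C=cloud(f); hsv=cv2.cvtColor(f['frame'],cv2.COLOR_BGR2HSV)
    H,S,V=[hsv[...,i].astype(int) for i in range(3)]
    out=[]
    for nm,k in (('red',((H<8)|(H>172))&(S>140)&(V>60)),('yel',(H>20)&(H<35)&(S>140)&(V>60))):
        n,l,s,c=cv2.connectedComponentsWithStats(k.astype('uint8'))
        for i in range(1,n):
            if s[i,4]<150: continue
            P=C[l==i]; zt=np.percentile(P[:,2],90)
            k2=(l==i)&(abs(C[...,2]-zt)<.003); v,u=np.nonzero(k2)
            if len(u)<40: continue
            q=onplane(f,u,v,zt); (x,y),rad=cv2.minEnclosingCircle((q[:,:2]*1e3).astype('float32'))
            print(name,nm,c[i].round(),'z',(zt*1e3).round(1),'c',(round(x,1),round(y,1)),'mean',(q[:,:2].mean(0)*1e3).round(1),'rad',round(rad,1))
    # sockets: block-top plane pixels, hole contour inside
    k=(C[...,2]>.056)&(C[...,2]<.080)&(S<70)
    n,l,s,c=cv2.connectedComponentsWithStats(cv2.morphologyEx(k.astype('uint8'),cv2.MORPH_OPEN,np.ones((3,3))))
    for i in range(1,n):
        if s[i,4]<300: continue
        z0=np.median(C[l==i][:,2]); m=((l==i)&(abs(C[...,2]-z0)<.003)).astype('uint8')
        cs,hi=cv2.findContours(m,cv2.RETR_CCOMP,cv2.CHAIN_APPROX_NONE)
        for j,cc in enumerate(cs):
            a=cv2.contourArea(cc)
            if a<60: continue
            p=cc.reshape(-1,2).astype(float); q=(onplane(f,p[:,0],p[:,1],z0)[:,:2]*1e3).astype('float32')
            if hi[0][j][3]>=0: (x,y),_,_=e=cv2.fitEllipse(q); print(name,'HOLE',c[i].round(),'z',(z0*1e3).round(1),(round(x,1),round(y,1)),'d',np.round(e[1],1))
            else: e=cv2.minAreaRect(q); print(name,'block',c[i].round(),'z',(z0*1e3).round(1),np.round(e[0],1),np.round(e[1],1),round(e[2],1))
E
python3 -c "
from m import *
for i in (1,2,3,4): meas(f'w{i}.npz')"
```

```text
w1.npz red [236. 266.] z 67.2 c (624.6, 132.4) mean [625.  131.9] rad 15.5
w1.npz red [108. 278.] z 72.8 c (595.3, -10.9) mean [595.2 -11.3] rad 15.6
w1.npz red [ 14. 300.] z 70.7 c (592.5, -136.6) mean [ 593.8 -134.4] rad 15.9
w1.npz red [332. 321.] z 23.9 c (761.3, 220.5) mean [762.4 220.9] rad 49.4
w1.npz red [258. 335.] z 27.9 c (754.8, 117.2) mean [755.4 116.4] rad 15.8
w1.npz block [234. 200.] z 62.6 [549.4 153.6] [44.  44.9] 73.8
w1.npz HOLE [234. 200.] z 62.6 (549.2, 154.0) d [21.4 21.7]
w1.npz block [ 91. 212.] z 68.1 [518.5   5.2] [46.6 44.8] 77.0
w1.npz HOLE [ 91. 212.] z 68.1 (518.3, 5.7) d [21.  21.5]
w1.npz block [453. 400.] z 57.9 [894.8 349.5] [44.7 26.9] 1.2
w2.npz red [394. 199.] z 67.1 c (625.1, 129.5) mean [625.2 129.6] rad 15.3
w2.npz red [257. 211.] z 72.8 c (595.6, -13.4) mean [595.4 -13.5] rad 15.5
w2.npz red [147. 238.] z 70.9 c (592.5, -139.3) mean [ 592.3 -139.7] rad 15.4
w2.npz red [468. 268.] z 23.7 c (761.5, 217.9) mean [763.  218.7] rad 48.5
w2.npz red [ 12. 328.] z 63.8 c (662.4, -359.0) mean [ 662.2 -357.4] rad 9.9
w2.npz block [408. 121.] z 62.4 [549
[... 968 characters left out ...]

w3.npz HOLE [316. 110.] z 66.2 (515.1, -127.3) d [21.3 23.4]
w3.npz block [ 17. 302.] z 68.2 [ 631.2 -515.1] [ 30.  122.8] 73.5
w4.npz red [460. 240.] z 70.3 c (590.8, -143.3) mean [ 591.1 -143.3] rad 15.5
w4.npz red [283. 329.] z 63.6 c (659.8, -364.1) mean [ 656.6 -363.3] rad 10.0
w4.npz yel [239. 171.] z 129.4 c (441.9, -344.7) mean [ 441.4 -345.1] rad 14.7
w4.npz yel [290. 282.] z 142.8 c (557.3, -331.4) mean [ 557.2 -331.6] rad 20.7
w4.npz block [250. 154.] z 68.8 [ 442.  -345.1] [49.9 50.2] 65.5
w4.npz block [471. 169.] z 65.6 [ 514.3 -127.4] [46.3 44.7] 79.2
w4.npz HOLE [471. 169.] z 65.6 (513.7, -127.8) d [21.  21.7]
w4.npz block [ 89. 273.] z 68.1 [ 508.8 -560.6] [129.6  30.5] 51.7
```

Request:
send_rows(deltas=[{"dx": -13,"dy": -4,"dz": -20,"rx": 0,"ry": 0,"rz": 0},{"dx": -26,"dy": -8,"dz": -40,"rx": 0,"ry": 0,"rz": 0},{"dx": -26,"dy": -8,"dz": -40,"rx": 0,"ry": 0,"rz": 0},{"dx": -26,"dy": -8,"dz": -40,"rx": 0,"ry": 0,"rz": 0}])

```text
clock: 3.18
tcp_pos: [0.4525, -0.3342, 0.2018]
orientation: [-0.445, -3.108, -0.002]
contact_force: [1.0, 0.1, 0.6]
grip_width: 0.0854
gripper_force: 0.0
```

```bash
python3 - <<'E'
from m import *
f=r.grab_frame('wrist'); np.savez('w5.npz',**{k:np.array(v) for k,v in f.items()}); meas('w5.npz')
f=r.grab_frame('top'); np.savez('t5.npz',**{k:np.array(v) for k,v in f.items()})
o=r.get_obs(); print(o['tcp_pos'],o['orientation'],o['contact_force'],f['xyz']); R0=R.from_rotvec(o['orientation']).as_matrix(); print(R0.round(4))
E
```

```text
w5.npz red [494. 277.] z 70.2 c (590.7, -143.6) mean [ 590.9 -143.3] rad 15.6
w5.npz yel [254. 211.] z 129.4 c (441.5, -344.7) mean [ 441.4 -344.8] rad 14.8
w5.npz yel [309. 326.] z 142.7 c (556.8, -331.5) mean [ 552.5 -329.7] rad 20.7
w5.npz block [259. 185.] z 68.7 [ 442.  -345.1] [50.1 50.4] 65.2
w5.npz block [508. 202.] z 65.6 [ 514.1 -127.6] [46.9 45.2] 79.4
w5.npz HOLE [508. 202.] z 65.6 (513.6, -128.3) d [20.2 21.2]
w5.npz block [ 62. 308.] z 68.2 [ 498.8 -576.1] [108.8  29. ] 60.5
[ 0.45467493 -0.33448941  0.20329174] [ 4.42259630e-01  3.10871126e+00 -2.71823450e-04] [-0.63112265  0.12385203  0.10021957] [0.41999325 0.00398312 1.28359723]
[[-9.603e-01  2.789e-01  1.500e-03]
 [ 2.789e-01  9.603e-01 -4.000e-04]
 [-1.600e-03  1.000e-04 -1.000e+00]]
```

Request:
send_rows(deltas=[{"dx": -11,"dy": -10,"dz": -10,"rx": 0,"ry": 0,"rz": 0},{"dx": -11,"dy": -10,"dz": -40,"rx": 0,"ry": 0,"rz": 0},{"dx": -11,"dy": -10,"dz": -75,"rx": 0,"ry": 0,"rz": 0},{"dx": -11,"dy": -10,"dz": -110,"rx": 0,"ry": 0,"rz": 0},{"dx": -11,"dy": -10,"dz": -110,"rx": 0,"ry": 0,"rz": 0}])

```text
clock: 3.7
tcp_pos: [0.4407, -0.342, 0.0877]
orientation: [-0.44, -3.103, -0.005]
contact_force: [-1.2, 0.6, -0.4]
grip_width: 0.0852
gripper_force: 0.0
```

Request:
send_rows(deltas=[{"dx": 0,"dy": 0,"dz": 0,"rx": 0,"ry": 0,"rz": 0},{"dx": 0,"dy": 0,"dz": 0,"rx": 0,"ry": 0,"rz": 0}])

```text
clock: 3.87
tcp_pos: [0.4438, -0.3456, 0.0944]
orientation: [0.443, 3.107, -0.002]
contact_force: [1.1, 0.4, 0.2]
grip_width: 0.0851
gripper_force: 0.0
```

```bash
python3 - <<'E'
from m import *
f=r.grab_frame('wrist'); np.savez('w6.npz',**{k:np.array(v) for k,v in f.items()}); meas('w6.npz')
o=r.get_obs(); print(o['tcp_pos'],o['orientation'],o['contact_force'])
cv2.imwrite('pics/w6.png',f['frame'])
E
```

```text
w6.npz yel [271. 265.] z 117.8 c (437.4, -344.0) mean [ 430.5 -341.7] rad 13.7
w6.npz yel [270. 321.] z 129.4 c (440.4, -344.5) mean [ 440.2 -344.6] rad 14.9
w6.npz yel [343. 369.] z 63.9 c (540.8, -323.7) mean [ 540. -323.] rad 9.6
w6.npz block [272. 236.] z 68.7 [ 442. -345.] [50.1 51.1] 65.6
[ 0.44399334 -0.34594748  0.09483755] [ 4.43009265e-01  3.10627596e+00 -2.42378534e-03] [ 0.02621427 -0.61885442 -0.07879274]
```

View pics/w6.png

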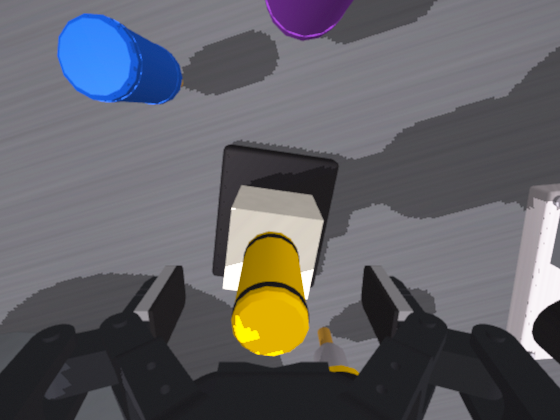

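The gauge's yellow handle (270,321) sits centred between the open fingers at (170,300) and (378,300), clear of everything else. Closing.

Request:
send_rows(deltas=[{"dx": 0,"dy": 0,"dz": 0,"rx": 0,"ry": 0,"rz": 0},{"dx": 0,"dy": 0,"dz": 0,"rx": 0,"ry": 0,"rz": 0},{"dx": 0,"dy": 0,"dz": 0,"rx": 0,"ry": 0,"rz": 0},{"dx": 0,"dy": 0,"dz": 0,"rx": 0,"ry": 0,"rz": 0},{"dx": 0,"dy": 0,"dz": 0,"rx": 0,"ry": 0,"rz": 0}], jaw=15, newtons=60)

```text
clock: 4.33
tcp_pos: [0.4423, -0.3453, 0.0931]
orientation: [0.444, 3.109, -0.0]
contact_force: [-2.1, 0.8, 6.7]
grip_width: 0.0288
gripper_force: 58.5
```

Request:
send_rows(deltas=[{"dx": 0,"dy": 0,"dz": 0,"rx": 0,"ry": 0,"rz": 0},{"dx": 0,"dy": 0,"dz": 0,"rx": 0,"ry": 0,"rz": 0},{"dx": 0,"dy": 0,"dz": 0,"rx": 0,"ry": 0,"rz": 0},{"dx": 0,"dy": 0,"dz": 0,"rx": 0,"ry": 0,"rz": 0},{"dx": 0,"dy": 0,"dz": 0,"rx": 0,"ry": 0,"rz": 0}])

```text
clock: 4.75
tcp_pos: [0.4423, -0.3452, 0.0931]
orientation: [0.444, 3.109, -0.0]
contact_force: [-1.2, 0.5, 7.0]
grip_width: 0.0287
gripper_force: 58.7
```

```bash
python3 - <<'E'
from m import *
f=r.grab_frame('wrist'); np.savez('w7.npz',**{k:np.array(v) for k,v in f.items()}); meas('w7.npz')
o=r.get_obs(); print(o['tcp_pos'],o['orientation'],o['contact_force'],o['grip_width'],o['gripper_force'])
E
```

```text
w7.npz yel [273. 269.] z 117.8 c (438.5, -342.8) mean [ 430.9 -340.6] rad 14.3
w7.npz yel [273. 326.] z 129.4 c (440.8, -343.5) mean [ 440.6 -343.4] rad 14.9
w7.npz block [273. 228.] z 68.7 [ 432.3 -340.6] [50.1 29.9] 65.9
[ 0.44224959 -0.34526418  0.09311429] [ 4.44417572e-01  3.10917721e+00 -9.82887395e-05] [-1.33321702  1.60983665  6.34051961] 0.028575551353008807 58.69425058364868
```

Request:
send_rows(deltas=[{"dx": 0,"dy": 0,"dz": 15,"rx": 0,"ry": 0,"rz": 0},{"dx": 0,"dy": 0,"dz": 40,"rx": 0,"ry": 0,"rz": 0},{"dx": 0,"dy": 0,"dz": 70,"rx": 0,"ry": 0,"rz": 0},{"dx": 0,"dy": 0,"dz": 100,"rx": 0,"ry": 0,"rz": 0},{"dx": 0,"dy": 0,"dz": 110,"rx": 0,"ry": 0,"rz": 0}])

```text
clock: 5.22
tcp_pos: [0.4432, -0.3463, 0.2062]
orientation: [0.445, 3.105, -0.003]
contact_force: [0.4, -1.6, -2.1]
grip_width: 0.0284
gripper_force: 60.4
```

Request:
send_rows(deltas=[{"dx": 16,"dy": 20,"dz": 0,"rx": 0,"ry": 0,"rz": 0},{"dx": 38,"dy": 50,"dz": 0,"rx": 0,"ry": 0,"rz": 0},{"dx": 60,"dy": 80,"dz": 0,"rx": 0,"ry": 0,"rz": 0},{"dx": 82,"dy": 110,"dz": 0,"rx": 0,"ry": 0,"rz": 0},{"dx": 104,"dy": 140,"dz": 0,"rx": 0,"ry": 0,"rz": 0}])

```text
clock: 5.63
tcp_pos: [0.5462, -0.2033, 0.2015]
orientation: [-0.445, -3.109, -0.001]
contact_force: [1.2, -1.2, -1.9]
grip_width: 0.0287
gripper_force: 60.3
```

Request:
send_rows(deltas=[{"dx": 20,"dy": 25,"dz": -10,"rx": 0,"ry": 0,"rz": 0},{"dx": 40,"dy": 50,"dz": -20,"rx": 0,"ry": 0,"rz": 0},{"dx": 46,"dy": 62,"dz": -30,"rx": 0,"ry": 0,"rz": 0},{"dx": 46,"dy": 62,"dz": -40,"rx": 0,"ry": 0,"rz": 0},{"dx": 46,"dy": 62,"dz": -45,"rx": 0,"ry": 0,"rz": 0}])

```text
clock: 6.05
tcp_pos: [0.5908, -0.1421, 0.1549]
orientation: [-0.441, -3.107, 0.0]
contact_force: [-0.2, -1.0, -1.6]
grip_width: 0.0288
gripper_force: 60.4
```

Request:
send_rows(deltas=[{"dx": 0,"dy": 0,"dz": 0,"rx": 0,"ry": 0,"rz": 0},{"dx": 0,"dy": 0,"dz": 0,"rx": 0,"ry": 0,"rz": 0},{"dx": 0,"dy": 0,"dz": 0,"rx": 0,"ry": 0,"rz": 0}])

```text
clock: 6.3
tcp_pos: [0.5915, -0.1448, 0.1578]
orientation: [0.448, 3.109, -0.001]
contact_force: [-0.7, -0.4, -1.0]
grip_width: 0.029
gripper_force: 60.4
```

```bash
python3 - <<'E'
from m import *
f=r.grab_frame('wrist'); np.savez('w8.npz',**{k:np.array(v) for k,v in f.items()}); meas('w8.npz')
g=r.grab_frame('top'); s=r.grab_frame('scene')
o=r.get_obs(); print(o['tcp_pos'],o['orientation'],o['contact_force'],o['grip_width'],o['gripper_force'])
S=cv2.resize(s['frame'][140:300,180:360],(400,356)); T=cv2.resize(f['frame'],(400,300))
c=np.zeros((356,800,3),'uint8'); c[:300,:400]=T; c[:,400:]=S; cv2.imwrite('pics/w8.png',c)
E
```

```text
w8.npz red [440. 175.] z 72.7 c (595.3, -15.8) mean [595.4 -15.4] rad 15.5
w8.npz red [277. 214.] z 70.9 c (592.1, -141.1) mean [ 590.6 -140.2] rad 15.4
w8.npz red [550. 277.] z 20.7 c (755.3, 103.1) mean [754.  101.1] rad 12.4
w8.npz red [104. 305.] z 9.5 c (658.9, -357.6) mean [ 655.1 -351.7] rad 15.3
w8.npz red [ 73. 339.] z 64.2 c (660.2, -361.1) mean [ 659.4 -359.5] rad 10.4
w8.npz yel [ 54. 232.] z 65.1 c (557.7, -323.3) mean [ 554.1 -313.8] rad 19.7
w8.npz yel [ 24. 255.] z 115.2 c (564.7, -316.3) mean [ 564.8 -312.9] rad 15.9
w8.npz yel [273. 270.] z 182.4 c (587.9, -142.5) mean [ 580.3 -140.2] rad 14.3
w8.npz yel [273. 326.] z 194.0 c (590.2, -142.9) mean [ 589.8 -143. ] rad 14.8
w8.npz block [456.  56.] z 68.0 [518.7   3.2] [46.1 44.1] 77.0
w8.npz HOLE [456.  56.] z 68.0 (518.8, 2.7) d [20.4 21. ]
w8.npz block [266. 109.] z 66.2 [ 515.  -126.6] [44. 44.] 79.3
w8.npz HOLE [266. 109.] z 66.2 (515.0, -126.5) d [21.2 21.3]
[ 0.59200986 -0.14394728  0.15803331] [ 4.46397966e-01  3.10858637e+00 -7.67348965e-05] [-0.16094704  0.29663412 -1.52400722] 0.02851961256909322 60.39161682128906
```

View pics/w8.png

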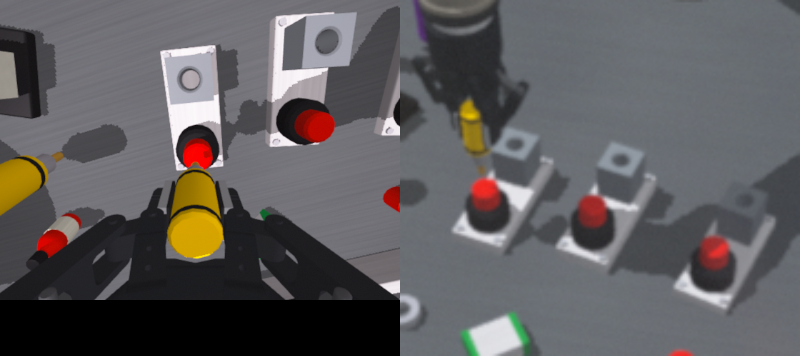

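The gauge is held upright above buffer c: handle at (195,235) in the left crop, buffer (197,152), socket (190,78). Now going down gently.

Request:
send_rows(deltas=[{"dx": 1,"dy": 1,"dz": -8,"rx": 0,"ry": 0,"rz": 0},{"dx": 1,"dy": 1,"dz": -16,"rx": 0,"ry": 0,"rz": 0},{"dx": 1,"dy": 1,"dz": -16,"rx": 0,"ry": 0,"rz": 0},{"dx": 1,"dy": 1,"dz": -16,"rx": 0,"ry": 0,"rz": 0}])

```text
clock: 6.78
tcp_pos: [0.5923, -0.1418, 0.1403]
orientation: [-0.444, -3.108, 0.0]
contact_force: [0.1, -0.4, -1.9]
grip_width: 0.0287
gripper_force: 60.4
```

Request:
send_rows(deltas=[{"dx": 0,"dy": 0,"dz": -1,"rx": 0,"ry": 0,"rz": 0},{"dx": 0,"dy": 0,"dz": -2,"rx": 0,"ry": 0,"rz": 0},{"dx": 0,"dy": 0,"dz": -3,"rx": 0,"ry": 0,"rz": 0},{"dx": 0,"dy": 0,"dz": -4,"rx": 0,"ry": 0,"rz": 0},{"dx": 0,"dy": 0,"dz": -4,"rx": 0,"ry": 0,"rz": 0}])

```text
clock: 7.2
tcp_pos: [0.5929, -0.142, 0.1372]
orientation: [-0.444, -3.11, -0.0]
contact_force: [-0.2, 0.4, -2.3]
grip_width: 0.0287
gripper_force: 60.4
```

Request:
send_rows(deltas=[{"dx": 0,"dy": 0,"dz": -1,"rx": 0,"ry": 0,"rz": 0},{"dx": 0,"dy": 0,"dz": -2,"rx": 0,"ry": 0,"rz": 0},{"dx": 0,"dy": 0,"dz": -2,"rx": 0,"ry": 0,"rz": 0}])

```text
clock: 7.45
tcp_pos: [0.5932, -0.142, 0.1354]
orientation: [0.444, 3.11, 0.0]
contact_force: [-0.8, -0.2, -0.6]
grip_width: 0.0288
gripper_force: 60.5
```

Request:
send_rows(deltas=[{"dx": 0,"dy": 0,"dz": -1,"rx": 0,"ry": 0,"rz": 0},{"dx": 0,"dy": 0,"dz": -2,"rx": 0,"ry": 0,"rz": 0},{"dx": 0,"dy": 0,"dz": -2,"rx": 0,"ry": 0,"rz": 0},{"dx": 0,"dy": 0,"dz": -2,"rx": 0,"ry": 0,"rz": 0}])

```text
clock: 7.78
tcp_pos: [0.5932, -0.142, 0.1334]
orientation: [0.444, 3.11, 0.0]
contact_force: [0.2, -0.4, 1.9]
grip_width: 0.0287
gripper_force: 60.6
```

Request:
send_rows(deltas=[{"dx": 0,"dy": 0,"dz": -1,"rx": 0,"ry": 0,"rz": 0},{"dx": 0,"dy": 0,"dz": -2,"rx": 0,"ry": 0,"rz": 0},{"dx": 0,"dy": 0,"dz": -2,"rx": 0,"ry": 0,"rz": 0},{"dx": 0,"dy": 0,"dz": -2,"rx": 0,"ry": 0,"rz": 0}])

```text
clock: 8.12
tcp_pos: [0.5931, -0.142, 0.1314]
orientation: [0.444, 3.11, -0.0]
contact_force: [0.0, 0.0, 2.1]
grip_width: 0.0284
gripper_force: 60.6
```

```bash
cat > avg.py <<'E'
from h import *
F=[];Z=[]
for i in range(5):
    r.grab_frame('scene'); o=r.get_obs(); F.append(o['contact_force']);Z.append(o['tcp_pos'])
print(np.round(F,1)[:,2],np.mean(F,0).round(2),np.mean(Z,0).round(5),o['clock'])
E
python3 avg.py
```

```text
[1.8 2.3 2.2 2.2 2.1] [-0.29  0.07  2.13] [ 0.59312 -0.14201  0.13139] 8.3667
```

Request:
send_rows(deltas=[{"dx": 0,"dy": 0,"dz": -1,"rx": 0,"ry": 0,"rz": 0},{"dx": 0,"dy": 0,"dz": -2,"rx": 0,"ry": 0,"rz": 0},{"dx": 0,"dy": 0,"dz": -2,"rx": 0,"ry": 0,"rz": 0}])

```text
clock: 8.62
tcp_pos: [0.5931, -0.142, 0.1292]
orientation: [0.444, 3.11, -0.0]
contact_force: [0.6, 0.0, 2.0]
grip_width: 0.0285
gripper_force: 60.7
```

```bash
python3 avg.py
```

```text
[3.  2.9 2.9 3.1 3.2] [-0.3  -0.04  3.03] [ 0.5931  -0.14203  0.12935] 8.8667
```

Request:
send_rows(deltas=[{"dx": 0,"dy": 0,"dz": -1,"rx": 0,"ry": 0,"rz": 0},{"dx": 0,"dy": 0,"dz": -2,"rx": 0,"ry": 0,"rz": 0},{"dx": 0,"dy": 0,"dz": -3,"rx": 0,"ry": 0,"rz": 0},{"dx": 0,"dy": 0,"dz": -4,"rx": 0,"ry": 0,"rz": 0},{"dx": 0,"dy": 0,"dz": -4,"rx": 0,"ry": 0,"rz": 0}])

```text
clock: 9.28
tcp_pos: [0.5931, -0.142, 0.1253]
orientation: [0.444, 3.11, -0.0]
contact_force: [0.3, -0.5, 4.2]
grip_width: 0.0284
gripper_force: 60.8
```

```bash
python3 avg.py
```

```text
[3.3 4.2 4.4 4.8 4.6] [ 0.2  -0.11  4.26] [ 0.5931  -0.14203  0.12537] 9.5333
```

Request:
send_rows(deltas=[{"dx": 0,"dy": 0,"dz": -1,"rx": 0,"ry": 0,"rz": 0},{"dx": 0,"dy": 0,"dz": -2,"rx": 0,"ry": 0,"rz": 0},{"dx": 0,"dy": 0,"dz": -3,"rx": 0,"ry": 0,"rz": 0},{"dx": 0,"dy": 0,"dz": -4,"rx": 0,"ry": 0,"rz": 0},{"dx": 0,"dy": 0,"dz": -4,"rx": 0,"ry": 0,"rz": 0}])

```text
clock: 9.95
tcp_pos: [0.5931, -0.142, 0.1213]
orientation: [0.444, 3.11, 0.0]
contact_force: [-0.5, -0.2, 5.8]
grip_width: 0.0287
gripper_force: 60.9
```

```bash
python3 avg.py
```

```text
[6.2 5.4 6.4 5.9 5.5] [-0.01  0.69  5.87] [ 0.59314 -0.14203  0.12145] 10.2
```

Request:
send_rows(deltas=[{"dx": 0,"dy": 0,"dz": -1,"rx": 0,"ry": 0,"rz": 0},{"dx": 0,"dy": 0,"dz": -1,"rx": 0,"ry": 0,"rz": 0},{"dx": 0,"dy": 0,"dz": -1,"rx": 0,"ry": 0,"rz": 0},{"dx": 0,"dy": 0,"dz": -1,"rx": 0,"ry": 0,"rz": 0},{"dx": 0,"dy": 0,"dz": -1,"rx": 0,"ry": 0,"rz": 0}])

```text
clock: 10.62
tcp_pos: [0.5932, -0.142, 0.1206]
orientation: [0.444, 3.11, 0.0]
contact_force: [-0.4, 1.3, 6.0]
grip_width: 0.0284
gripper_force: 61.0
```

```bash
python3 avg.py; python3 avg.py
```

```text
[5.8 6.2 6.2 6.1 6.5] [-0.28  0.04  6.17] [ 0.59316 -0.14204  0.12055] 10.8667
[6.7 6.2 5.9 7.1 6.3] [ 0.03 -0.07  6.43] [ 0.59315 -0.14203  0.12053] 11.1167
```

Request:
send_rows(deltas=[{"dx": 0,"dy": 0,"dz": 5,"rx": 0,"ry": 0,"rz": 0},{"dx": 0,"dy": 0,"dz": 15,"rx": 0,"ry": 0,"rz": 0},{"dx": 0,"dy": 0,"dz": 30,"rx": 0,"ry": 0,"rz": 0},{"dx": 0,"dy": 0,"dz": 38,"rx": 0,"ry": 0,"rz": 0},{"dx": 0,"dy": 0,"dz": 38,"rx": 0,"ry": 0,"rz": 0}])

```text
clock: 11.53
tcp_pos: [0.5936, -0.1422, 0.16]
orientation: [0.444, 3.108, 0.0]
contact_force: [-0.8, 0.3, -1.2]
grip_width: 0.0287
gripper_force: 60.4
```

Request:
send_rows(deltas=[{"dx": 0,"dy": 0,"dz": 0,"rx": 0,"ry": 0,"rz": 0},{"dx": 0,"dy": 0,"dz": 0,"rx": 0,"ry": 0,"rz": 0},{"dx": 0,"dy": 0,"dz": 0,"rx": 0,"ry": 0,"rz": 0}])

```text
clock: 11.78
tcp_pos: [0.5923, -0.1417, 0.1574]
orientation: [-0.444, -3.108, -0.0]
contact_force: [0.2, 0.1, -1.5]
grip_width: 0.0289
gripper_force: 60.4
```

```bash
python3 avg.py; python3 - <<'E'
from m import *
f=r.grab_frame('wrist'); np.savez('w9.npz',**{k:np.array(v) for k,v in f.items()}); o=r.get_obs(); meas('w9.npz')
print(o['tcp_pos'],o['orientation'],o['contact_force'],o['grip_width'],o['gripper_force'],o['clock'])
E
```

```text
[-1.7 -1.3 -1.6 -1.2 -1.1] [ 0.08 -0.05 -1.39] [ 0.59261 -0.1419   0.15769] 12.0333
w9.npz red [436. 175.] z 72.7 c (595.3, -15.7) mean [595.5 -15.4] rad 15.4
w9.npz red [272. 214.] z 67.8 c (592.2, -140.9) mean [ 590.9 -140.6] rad 15.4
w9.npz red [548. 278.] z 24.3 c (754.8, 104.5) mean [754.9 101.6] rad 14.0
w9.npz red [100. 304.] z 9.4 c (658.7, -357.2) mean [ 654.7 -352. ] rad 15.3
w9.npz red [ 69. 339.] z 63.9 c (660.6, -361.1) mean [ 659.4 -359.3] rad 10.5
w9.npz yel [ 50. 232.] z 65.1 c (557.7, -323.1) mean [ 555.  -313.4] rad 19.2
w9.npz yel [ 22. 253.] z 111.8 c (565.1, -315.9) mean [ 565.2 -312.9] rad 14.9
w9.npz yel [273. 270.] z 182.7 c (588.8, -139.7) mean [ 581.5 -137.3] rad 14.1
w9.npz yel [273. 326.] z 194.1 c (591.3, -140.0) mean [ 591.1 -140.2] rad 15.0
w9.npz block [452.  56.] z 67.9 [518.7   3.2] [45.9 44.1] 77.0
w9.npz HOLE [452.  56.] z 67.9 (518.8, 2.8) d [20.4 21.3]
w9.npz block [261. 109.] z 66.2 [ 515.  -126.6] [44. 44.] 79.3
w9.npz HOLE [261. 109.] z 66.2 (515.0, -126.4) d [21.3 21.6]
[ 0.59287646 -0.14199306  0.1580492 ] [-4.44340923e-01 -3.10955184e+00  5.00747669e-05] [ 0.13045764 -0.05311259 -1.84585068] 0.028898720689743085 60.41256129741669 12.0833
```

c is the soft one. It sank about 12 mm at 7.8 N and stays 3 mm low (67.8 against 70.9 mm before). Next, its socket.

Request:
send_rows(deltas=[{"dx": -25,"dy": 4,"dz": 0,"rx": 0,"ry": 0,"rz": 0},{"dx": -55,"dy": 9,"dz": 0,"rx": 0,"ry": 0,"rz": 0},{"dx": -77,"dy": 13,"dz": 0,"rx": 0,"ry": 0,"rz": 0},{"dx": -77,"dy": 13,"dz": -6,"rx": 0,"ry": 0,"rz": 0},{"dx": -77,"dy": 13,"dz": -10,"rx": 0,"ry": 0,"rz": 0}])

```text
clock: 12.5
tcp_pos: [0.5154, -0.1288, 0.1483]
orientation: [0.444, 3.11, 0.001]
contact_force: [1.0, -0.2, -2.3]
grip_width: 0.0286
gripper_force: 60.4
```

Request:
send_rows(deltas=[{"dx": 0,"dy": 0,"dz": 0,"rx": 0,"ry": 0,"rz": 0},{"dx": 0,"dy": 0,"dz": 0,"rx": 0,"ry": 0,"rz": 0},{"dx": 0,"dy": 0,"dz": 0,"rx": 0,"ry": 0,"rz": 0},{"dx": 0,"dy": 0,"dz": 0,"rx": 0,"ry": 0,"rz": 0}])

```text
clock: 12.83
tcp_pos: [0.5168, -0.1292, 0.1484]
orientation: [0.444, 3.109, -0.0]
contact_force: [0.8, 0.0, -1.8]
grip_width: 0.0285
gripper_force: 60.4
```

```bash
python3 avg.py; python3 - <<'E'
from m import *
f=r.grab_frame('wrist'); np.savez('w10.npz',**{k:np.array(v) for k,v in f.items()}); o=r.get_obs(); meas('w10.npz')
print(o['tcp_pos'],o['orientation'],o['clock'])
g=r.grab_frame('scene'); np.savez('s10.npz',**{k:np.array(v) for k,v in g.items()})
a=cv2.resize(f['frame'][120:360,170:370],(480,576),interpolation=cv2.INTER_CUBIC); b=cv2.resize(g['frame'][170:260,200:250],(320,576),interpolation=cv2.INTER_CUBIC)
cv2.imwrite('pics/w10.png',np.hstack([a,b]))
E
```

```text
[-2.1 -1.5 -2.  -1.5 -2.3] [ 0.34  0.08 -1.88] [ 0.51638 -0.12907  0.14835] 13.0833
w10.npz red [437. 273.] z 72.5 c (594.2, -15.2) mean [594.4 -15.1] rad 15.5
w10.npz red [547. 346.] z 25.7 c (754.8, 107.5) mean [754.4 103.6] rad 14.6
w10.npz yel [273. 270.] z 173.1 c (512.5, -126.7) mean [ 505.  -124.3] rad 14.3
w10.npz yel [273. 326.] z 184.6 c (514.4, -127.5) mean [ 514.4 -127.2] rad 15.0
w10.npz yel [ 69. 317.] z 64.5 c (555.7, -323.2) mean [ 550.6 -315.2] rad 19.7
w10.npz yel [ 35. 353.] z 124.0 c (552.7, -314.7) mean [ 552.9 -313.2] rad 11.8
w10.npz block [453. 174.] z 67.8 [518.5   3.3] [46.1 44.6] 77.0
w10.npz HOLE [453. 174.] z 67.8 (518.0, 3.0) d [20.6 21. ]
w10.npz block [  3. 217.] z 59.2 [ 453.2 -322.2] [ 6.1 52.2] 63.2
w10.npz block [275. 212.] z 66.0 [ 514.5 -126.5] [44. 45.] 79.3
[ 0.51610007 -0.1289991   0.14832675] [ 4.44300531e-01  3.10996741e+00 -1.44480426e-06] 13.1333
```

View pics/w10.png

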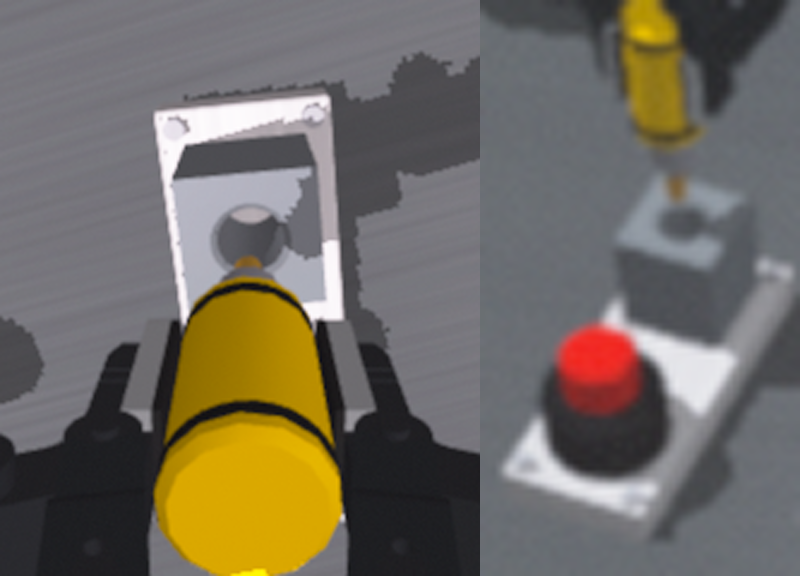

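The left crop shows the pin (247,262) aimed at socket c's hole, whose mouth is at (249,238); the right crop shows the tip hovering above it. I'll check the pin's lateral position by depth.

```bash
python3 - <<'E'
from m import *
f=dict(np.load('w10.npz'));C=cloud(f)*1e3;hsv=cv2.cvtColor(f['frame'],cv2.COLOR_BGR2HSV)
print(C[215:246:2,273].round(1))
for v in (226,229,232): print(v,[(u,C[v,u].round(0).tolist()) for u in range(262,286,2)])
# hole mouth: ellipse of visible rim (upper half), block-top pixels boundary
m=((abs(C[...,2]-66)<2.5)).astype('uint8'); m[:, :240]=0; m[:,310:]=0
cs,_=cv2.findContours(1-m,cv2.RETR_LIST,cv2.CHAIN_APPROX_NONE)
pts=[(u,v) for v in range(196,232) for u in range(250,298) if m[v,u]==0 and (m[v,u-1] or m[v,u+1] or m[v-1,u])]
p=np.array(pts,float);q=onplane(f,p[:,0],p[:,1],.066)[:,:2]*1e3
d=np.hypot(*(q-[514.5,-126.5]).T);q=q[(d<14)]
A=np.c_[2*q,np.ones(len(q))];s=np.linalg.lstsq(A,(q**2).sum(1),rcond=None)[0];print(len(q),s[:2],np.sqrt(s[2]+s[0]**2+s[1]**2))
E
```

```text
[[ 524.9 -130.7   23.2]
 [ 524.6 -130.6   29.4]
 [ 524.4 -130.6   35.2]
 [ 524.5 -130.6   39.9]
 [ 524.4 -130.5   44.9]
 [ 524.5 -130.6   49.2]
 [ 513.1 -127.2   84.5]
 [ 513.1 -127.2   88.3]
 [ 508.5 -125.8  103.7]
 [ 508.6 -125.8  106.8]
 [ 502.5 -124.   125.2]
 [ 502.3 -124.   128.4]
 [ 502.5 -124.   130.7]
 [ 502.6 -124.1  133. ]
 [ 502.9 -124.1  134.9]
 [ 502.7 -124.1  137.7]]
226 [(262, [518.0, -137.0, 64.0]), (264, [519.0, -136.0, 60.0]), (266, [521.0, -135.0, 58.0]), (268, [522.0, -134.0, 54.0]), (270, [523.0, -133.0, 53.0]), (272, [512.0, -128.0, 84.0]), (274, [513.0, -126.0, 84.0]), (276, [525.0, -128.0, 51.0]), (278, [525.0, -127.0, 53.0]), (280, [525.0, -125.0, 54.0]), (282, [525.0, -123.0, 55.0]), (284, [524.0, -122.0, 58.0])]
229 [(262, [519.0, -137.0, 66.0]), (264, [520.0, -136.0, 65.0]), (266, [521.0, -135.0, 63.0]), (268, [522.0, -134.0, 62.0]), (270, [513.0, -129.0, 87.0]), (272, [512.0, -128.0, 90.0]), (274, [513.0, -126.0, 90.0]), (276, [514.0, -125.0, 88.0]), (278, [515.0, -124.0, 85.0]), (280, [525.0, -125.0, 60.0]), (282, [525.0, -124.0, 61.0]), (284, [524.0, -122.0, 66.0])]
232 [(262, [521.0, -138.0, 66.0]), (264, [522.0, -137.0, 66.0]), (266, [523.0, -136.0, 65.0]), (268, [508.0, -129.0, 104.0]), (270, [508.0, -128.0, 105.0]), (272, [508.0, -126.0, 106.0]), (274, [509.0, -125.0, 106.0]), (276, [508.0, -124.0, 107.0]), (278, [510.0, -123.0, 105.0]), (280, [510.0, -122.0, 105.0]), (282, [526.0, -124.0, 66.0]), (284, [526.0, -122.0, 65.0])]
68 [ 514.33586185 -126.25508523] 10.123510047309997
```

Request:
send_rows(deltas=[{"dx": -1.6,"dy": 0.9,"dz": -5,"rx": 0,"ry": 0,"rz": 0},{"dx": -1.6,"dy": 0.9,"dz": -12,"rx": 0,"ry": 0,"rz": 0},{"dx": -1.6,"dy": 0.9,"dz": -19,"rx": 0,"ry": 0,"rz": 0},{"dx": -1.6,"dy": 0.9,"dz": -26,"rx": 0,"ry": 0,"rz": 0},{"dx": -1.6,"dy": 0.9,"dz": -26,"rx": 0,"ry": 0,"rz": 0}])

```text
clock: 13.6
tcp_pos: [0.5132, -0.1278, 0.1204]
orientation: [-0.444, -3.107, 0.0]
contact_force: [0.3, 1.1, -1.4]
grip_width: 0.0289
gripper_force: 60.4
```

Request:
send_rows(deltas=[{"dx": 0,"dy": 0,"dz": -2,"rx": 0,"ry": 0,"rz": 0},{"dx": 0,"dy": 0,"dz": -4,"rx": 0,"ry": 0,"rz": 0},{"dx": 0,"dy": 0,"dz": -6,"rx": 0,"ry": 0,"rz": 0},{"dx": 0,"dy": 0,"dz": -8,"rx": 0,"ry": 0,"rz": 0},{"dx": 0,"dy": 0,"dz": -8,"rx": 0,"ry": 0,"rz": 0}])

```text
clock: 14.02
tcp_pos: [0.5143, -0.1281, 0.114]
orientation: [-0.444, -3.11, -0.0]
contact_force: [-0.4, 1.6, -1.4]
grip_width: 0.0287
gripper_force: 60.4
```

```bash
python3 avg.py
```

```text
[-0.7 -1.6 -1.6 -2.4 -1.1] [ 0.25 -0.12 -1.47] [ 0.51446 -0.12809  0.11438] 14.2667
```

Request:
send_rows(deltas=[{"dx": 0,"dy": 0,"dz": -2,"rx": 0,"ry": 0,"rz": 0},{"dx": 0,"dy": 0,"dz": -4,"rx": 0,"ry": 0,"rz": 0},{"dx": 0,"dy": 0,"dz": -6,"rx": 0,"ry": 0,"rz": 0},{"dx": 0,"dy": 0,"dz": -6,"rx": 0,"ry": 0,"rz": 0}])

```text
clock: 14.6
tcp_pos: [0.5141, -0.128, 0.1078]
orientation: [-0.444, -3.109, 0.0]
contact_force: [-0.7, -0.8, -1.0]
grip_width: 0.0287
gripper_force: 60.4
```

```bash
python3 avg.py
```

```text
[-1.5 -2.  -1.9 -1.9 -1.8] [ 0.29 -0.2  -1.84] [ 0.51433 -0.12809  0.1082 ] 14.85
```

Request:
send_rows(deltas=[{"dx": 0,"dy": 0,"dz": -4,"rx": 0,"ry": 0,"rz": 0},{"dx": 0,"dy": 0,"dz": -8,"rx": 0,"ry": 0,"rz": 0},{"dx": 0,"dy": 0,"dz": -12,"rx": 0,"ry": 0,"rz": 0},{"dx": 0,"dy": 0,"dz": -15,"rx": 0,"ry": 0,"rz": 0},{"dx": 0,"dy": 0,"dz": -15,"rx": 0,"ry": 0,"rz": 0}])

```text
clock: 15.27
tcp_pos: [0.5138, -0.128, 0.0924]
orientation: [-0.444, -3.108, 0.0]
contact_force: [-0.8, -0.9, -1.6]
grip_width: 0.0288
gripper_force: 60.4
```

```bash
python3 avg.py
```

```text
[-0.8 -2.7 -1.6 -2.5 -1.4] [ 0.02  0.07 -1.79] [ 0.51433 -0.12812  0.09317] 15.5167
```

Free all the way so far; the last millimetres until the handle seats.

Request:
send_rows(deltas=[{"dx": 0,"dy": 0,"dz": -1,"rx": 0,"ry": 0,"rz": 0},{"dx": 0,"dy": 0,"dz": -2,"rx": 0,"ry": 0,"rz": 0},{"dx": 0,"dy": 0,"dz": -2,"rx": 0,"ry": 0,"rz": 0},{"dx": 0,"dy": 0,"dz": -2,"rx": 0,"ry": 0,"rz": 0}])

```text
clock: 15.85
tcp_pos: [0.5144, -0.1281, 0.0913]
orientation: [-0.444, -3.11, -0.0]
contact_force: [-0.8, 0.4, -1.7]
grip_width: 0.0285
gripper_force: 60.4
```

```bash
python3 avg.py
```

```text
[-1.  -1.5 -1.5 -1.6 -2.9] [ 0.1  -0.45 -1.7 ] [ 0.51441 -0.12808  0.09133] 16.1
```

Request:
send_rows(deltas=[{"dx": 0,"dy": 0,"dz": -0.5,"rx": 0,"ry": 0,"rz": 0},{"dx": 0,"dy": 0,"dz": -1,"rx": 0,"ry": 0,"rz": 0},{"dx": 0,"dy": 0,"dz": -1,"rx": 0,"ry": 0,"rz": 0}])

```text
clock: 16.35
tcp_pos: [0.5145, -0.1281, 0.0906]
orientation: [0.444, 3.11, 0.0]
contact_force: [-1.0, 1.6, 3.1]
grip_width: 0.0288
gripper_force: 60.9
```

```bash
python3 avg.py
```

```text
[2.8 2.2 3.1 3.8 4.6] [-1.41  0.31  3.31] [ 0.51448 -0.1281   0.09056] 16.6
```

Request:
send_rows(deltas=[{"dx": 0,"dy": 0,"dz": 0,"rx": 0,"ry": 0,"rz": 0},{"dx": 0,"dy": 0,"dz": 0,"rx": 0,"ry": 0,"rz": 0},{"dx": 0,"dy": 0,"dz": 0,"rx": 0,"ry": 0,"rz": 0},{"dx": 0,"dy": 0,"dz": 0,"rx": 0,"ry": 0,"rz": 0},{"dx": 0,"dy": 0,"dz": 0,"rx": 0,"ry": 0,"rz": 0}], jaw=80)

```text
clock: 17.02
tcp_pos: [0.5144, -0.1281, 0.0902]
orientation: [-0.444, -3.11, 0.0]
contact_force: [-0.1, -0.5, -0.7]
grip_width: 0.0801
gripper_force: 0.0
```

Request:
send_rows(deltas=[{"dx": 0,"dy": 0,"dz": 0,"rx": 0,"ry": 0,"rz": 0},{"dx": 0,"dy": 0,"dz": 0,"rx": 0,"ry": 0,"rz": 0},{"dx": 0,"dy": 0,"dz": 20,"rx": 0,"ry": 0,"rz": 0},{"dx": 0,"dy": 0,"dz": 50,"rx": 0,"ry": 0,"rz": 0},{"dx": 0,"dy": 0,"dz": 85,"rx": 0,"ry": 0,"rz": 0}])

```text
clock: 17.43
tcp_pos: [0.513, -0.1279, 0.1749]
orientation: [-0.444, -3.106, 0.001]
contact_force: [-0.2, -0.2, -0.2]
grip_width: 0.0799
gripper_force: 0.0
```

Request:
send_rows(deltas=[{"dx": 0,"dy": 0,"dz": 35,"rx": 0,"ry": 0,"rz": 0},{"dx": 20,"dy": 0,"dz": 60,"rx": 0,"ry": 0,"rz": 0},{"dx": 30,"dy": 0,"dz": 60,"rx": 0,"ry": 0,"rz": 0},{"dx": 30,"dy": 0,"dz": 60,"rx": 0,"ry": 0,"rz": 0}])

```text
clock: 17.77
tcp_pos: [0.5475, -0.1277, 0.2371]
orientation: [0.441, 3.105, 0.001]
contact_force: [-0.1, 0.7, -0.4]
grip_width: 0.0799
gripper_force: 0.0
```

```bash
python3 avg.py; python3 - <<'E'
from m import *
f=r.grab_frame('wrist'); np.savez('w11.npz',**{k:np.array(v) for k,v in f.items()}); meas('w11.npz')
g=r.grab_frame('scene'); 
b=cv2.resize(g['frame'][120:330,100:400],(800,560),interpolation=cv2.INTER_CUBIC); cv2.imwrite('pics/s11.png',b)
E
```

```text
[-0.7  0.1 -0.2  0.6 -0.1] [-0.47 -0.01 -0.07] [ 0.54364 -0.12797  0.23434] 18.0167
w11.npz red [531. 198.] z 66.8 c (624.7, 128.1) mean [625.  128.5] rad 15.9
w11.npz red [391. 210.] z 72.6 c (594.9, -15.1) mean [595.  -14.6] rad 15.5
w11.npz red [273. 238.] z 67.7 c (592.0, -140.8) mean [ 591.7 -141.1] rad 15.6
w11.npz red [498. 286.] z 27.6 c (755.2, 113.5) mean [755.3 113.6] rad 15.4
w11.npz red [554. 289.] z 20.3 c (785.7, 185.4) mean [787.2 182.4] rad 13.1
w11.npz yel [264. 175.] z 126.9 c (514.1, -126.8) mean [ 514.1 -126.7] rad 14.6
w11.npz yel [ 85. 268.] z 127.4 c (557.9, -326.3) mean [ 553.4 -316. ] rad 20.4
w11.npz yel [ 48. 297.] z 143.4 c (558.6, -328.4) mean [ 558.3 -328.7] rad 21.0
w11.npz block [544. 120.] z 62.2 [547.2 143.4] [29.4 44.3] 75.4
w11.npz block [398. 131.] z 67.9 [518.5   3.6] [45.2 44. ] 77.1
w11.npz HOLE [398. 131.] z 67.9 (518.3, 3.2) d [20.9 21.3]
w11.npz block [ 31. 157.] z 68.8 [ 442.5 -344. ] [52.8 50.6] 65.6
w11.npz HOLE [ 31. 157.] z 68.8 (442.6, -343.0) d [21.1 21.6]
w11.npz block [268. 156.] z 66.2 [ 514.6 -126.5] [43.9 44.3] 79.2
```

View pics/s11.png

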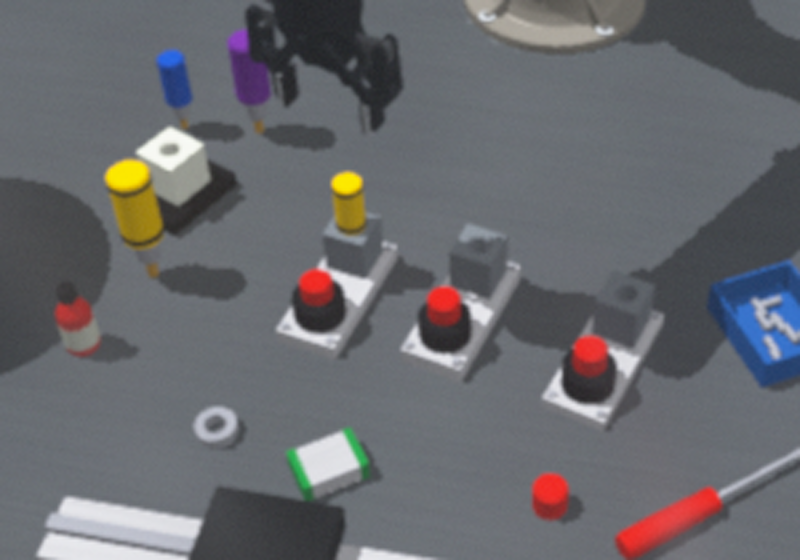

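The gauge stands upright in socket c at (348,200), in front of the pressed buffer (316,290). Its top is 60.7 mm above the block, the same as it was in its stand, so it is fully home. The gripper is clear and the other things have not moved.

```bash
python3 -c "
from bench import r
print(r.hand_in())"
```

```text
the job is handed in; nothing more can be done
None
```

The job is handed in: the buffer I called c (station nearest the stand) is the soft one, sinking about 12 mm under a steady push of about 7.8 N and staying 3 mm low, and the gauge stands fully home and released in its socket; I did not press the other two, since its sink and lasting set already matched the perished one's figures.

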